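# Check the clamp on a mended tea bowl

## Robot

A 6-joint arm with a two-finger parallel gripper is mounted at the origin on the work surface. World frame = base frame: x ahead of the robot, y to its left, z up, the work surface at z = 0. Lengths are in m, angles in rad, forces in N, time in s.
With the tool pointing down it reaches from about 0.425 to 0.95 m from the base axis. Payload 3.5 kg.
Tool frame: the origin (TCP) lies on the centre line of the jaws, within the pads' length; the fingertips stand 8 mm ahead of it and the grasp point (between the pads) lies 11 mm behind it; z points along the fingers, y is the line along which they close (so a half turn about z gives the same grasp; the last joint's range is limited). The gripper opens to 85 mm and grips with 20 to 120 N. Pads are 22 mm wide; open, the fingers measure 114 mm over their backs; the gripper's body (76 mm by 85 mm) begins 54 mm behind the grasp point. The pads swing forward as they close: fully open they stand 13 mm farther back than shut.
Start: joints at [1.146, 0.286, 1.577, -0, 1.279, -0.15], TCP at [0.183, 0.65, 0.239] pointing down, gripper open.
Joint ranges: [-2.77, 2.77], [-0.9, 2.22], [0.21, 2.48], [-1.53, 4.67], [0.24, 2.81], [-2.84, 2.84]. Speed limits (rad/s): [2.79, 2.79, 3.14, 3.14, 3.14, 3.14].

## Interface

Orientations are given as a unit quaternion [x, y, z, w].
In Python, from plant import ctrl gives the robot as it stands. The module is installed in compiled form; this text tells all that it offers.
- The arm moves only by the tool send_rows, never from a script. Its argument "steps" is a list of rows, each a list of 5 numbers: the shift along the tool's x, y, z in m, then the turn about the tool's z in degrees, then the opening, from -1 (shut) to 1 (fully open). A call has 1 to 12 rows; each row is the pose to reach, as a shift and turn from the pose commanded when the call began, along the tool's axes at that moment; what a row does not reach only later rows make up. A row lasts 1/10 s, in which the tool goes at most 50 mm and 8.59 degrees, less where a joint would pass 70% of its speed; a pose out of reach is approached as far as the arm can. A call with a gripper value outside its range is refused whole. The fingers move at their own pace and stop on an object; "squeeze" is the grip in N (left out, the last holds). Time passes only in rows, so rows that repeat a pose let the fingers close. It gives the time, the measured TCP pose, the force, the opening and the grip force at its end, in the units of the state.
- ctrl.get_state(): the state, without advancing time (a new reading comes with each control period).
- ctrl.read_camera(name): name is "scene" or "top" or "wrist"; returns the picture (480x640x3 uint8, red, green, blue); there is no depth.
- ctrl.calibration(name): a dict with "intrinsics" (3x3 intrinsics, pixels), "extrinsics" (4x4, takes a point from world to camera coordinates); the wrist camera has in their place "tool_from_camera" (4x4, takes a point from camera to tool coordinates, whose origin is the TCP and whose axes are the flange's). Camera axes: x right, y up, looking along -z (the intrinsics and any distortion apply to the point x, -y, -z); pixel columns grow to the right and rows downward; lengths in m; the calibration is good to about 2 mm. The wrist camera is an equidistant fisheye: a pixel r from the principal point sees the ray r / f radians off the axis. A picture is of the moment at which its call begins: read the wrist's pose just before it. calibration takes no time and is no camera call.
- ctrl.sign_off(): hands the job in; it is judged then, once.
The state is a dict: "time": time; "qpos": joint angles; "dq": joint speeds; "joint_efforts": joint torques, N m; "eef_pos": TCP position; "tcp_rot": TCP orientation; "contact_force": force on the tool from outside, world axes, zero at the start; "wrist_torque": the same for the moment, N m; "opening": opening from 0.0 (shut) to 1.0 (fully open); "finger_force": force on a finger pad.
Only numpy, scipy, OpenCV 4.12 (cv2) and the standard library are available. Lean on these libraries where they do the work, as an engineer would, in place of code of your own. Each camera call takes 0.05 s, during which the arm holds its last target. There are 200 camera calls.

## Task

A mended tea bowl is drying in a one-hand bar clamp, strapped down flat on a gluing board; check that the clamp is still tight. With the outside of the fingers, press the clamp's long trigger in towards its fixed grip until it comes up firmly against its stop, short of the grip, hold it pressed there for about a second without forcing it, then let it spring back out and come clear. Grasp nothing: press on the outer face of the trigger only, keep off the grip, the small release lever beside the bar and the bowl, and leave everything else on the bench where it is.

Things in the scene. Friction and masses are not known exactly. Their poses are not given: they have to be found in the camera images.
- trigger_pad (a point): the place to press: middle of the outer face of the trigger, a level black lever 100 mm long, 22 mm tall, this point 57 mm above the bench. Frame: z up, x along the trigger from free tip to pivot, y into the face, the way to press. Press between 25 mm tipwards (-x) and 15 mm pivotwards of it. In front of the face (-y) 75 mm is free, above all is open, 31 mm of air beneath down to the board
- trigger (a joint): the trigger's angle in rad: 0 standing out at rest (sprung), growing as it is pressed; stop at 0.24, about 16 mm of travel at trigger_pad. Moving it takes 1 N at first, 4 N near the stop; past that the force climbs 4 N per mm (give of bar and jaws). Firm means over 6 N at the stop, 10 to 15 N is good, 40 N is forcing it
- clamp_grip: the clamp's fixed grip, black, 115 mm long, 28 mm wide, 34 mm tall, level, side by side with the trigger; origin on its centre line, 25 mm from the housing; z up, x along it (free end at -x), y away from the trigger. The trigger's stop leaves a gap of about 10 to 20 mm to it. Not to be touched
- release_tab: the clamp's small release lever, grey, 28 mm long, 9 mm wide, 15 mm tall, sticking out of the housing between bar and trigger, level with them; origin at its root, it points along its -y. Its end is about 75 mm from trigger_pad. Not to be touched
- tea_bowl: mended white tea bowl with gold seams, 122 mm across, 70 mm high, fixed between the clamp's pads; origin at the middle of its foot, 15 mm above the bench. Not to be touched
- jig: plywood gluing board, 310 x 400 x 15 mm, screwed to the bench; origin at the middle of its underside. The clamp's bar lies along its y, 20 mm towards +x of the middle; grip and trigger stick out towards -x; the trigger is pressed towards +y, within 25 degrees. The clamp is nowhere higher than 76 mm above the bench, the bowl's rim 85 mm. A wooden stop block stands behind the grip
- brush_mid (a point): middle of a loose brush, 195 mm long, 10 mm thick, lying on the board in front of the clamp; leave alone
- dish_mid (a point): middle of a loose small white dish, 62 mm across, 15 mm high, on the board; leave alone
- powder_jar_mid (a point): middle of a loose glass jar with white cap, 39 mm across, 38 mm high, on the board behind the clamp; leave alone
- tape_roll_mid (a point): middle of a loose roll of tape lying flat, 90 mm across, 24 mm high; leave alone
- sanding_block_mid (a point): middle of a loose sanding block, 70 x 40 x 24 mm; leave alone
- glue_bottle_mid (a point): middle (half-way up) of a loose standing red bottle with a white nozzle, 52 mm across, 135 mm high; leave alone
- painted_bowl_mid (a point): middle (half-way up) of a loose painted bowl, 132 mm across, 55 mm high; leave alone
- trigger_back: the inner rib of the trigger, 64 mm long, 12 mm tall, facing the grip; its origin is the trigger's upright pivot, 68 mm along +x and 7 mm along +y of trigger_pad. How far the trigger stands open at rest differs by up to 3 degrees either way. Not to be touched: press the outer face only

How it is judged:
By the outcome, as a careful person would: the job done as asked, in the order asked, and still so for the second after the job is handed in, with the robot touching nothing.
It also fails if it takes over 40 s, if anything falls off the work surface, if the arm or the gripper's body presses on something with over 40 N, if the wrist force passes 120 N, or if a joint passes its speed limit or range.

## Working session

There is one attempt and no reset: what is moved stays moved. The work goes in short steps, Python scripts to look and compute and a tool call to move; the robot and the scene stay as the last step left them, time stands still between calls to the robot, and variables do not carry over. Pictures are saved under pics/ and viewed, at most 10 in all, crops included, and the job is handed in when it is done.

Besides the shell and the picture viewer there is one more tool, called after ">>>" by a JSON object that holds its "api" and its "payload". send_rows: Moves the arm, as the interface text tells. Its arguments: {"type":"object","properties":{"steps":{"type":"array","items":{"type":"array","items":{"type":"number"}}},"squeeze":{"type":"number"}},"required":["steps"]}

```bash
mkdir -p pics
python3 - <<'E'
from plant import ctrl
import cv2
s=ctrl.get_state();print(s)
for n in("top","scene"):
    cv2.imwrite(f"pics/{n}1.png",ctrl.read_camera(n)[:,:,::-1]);print(n,ctrl.calibration(n))
print(ctrl.calibration("wrist"))
E
```

```text
{'time': 0.0, 'qpos': array([ 1.14600761e+00,  2.87189470e-01,  1.57820942e+00, -7.50731555e-06,
        1.27855860e+00, -1.49982115e-01]), 'dq': array([-0.00012025, -0.00032509,  0.00053524,  0.00025479, -0.00065353,
       -0.00013722]), 'joint_efforts': array([ 4.86522167e-04, -4.05977869e+01, -2.92628074e+01, -8.32409341e-05,
        5.81801301e-03,  6.33616295e-06]), 'eef_pos': array([0.18286234, 0.64909126, 0.23791372]), 'tcp_rot': array([ 1.36970181e-01,  9.90574465e-01, -1.13494340e-03, -3.31705586e-04]), 'contact_force': array([-0.35587372, -0.11017633,  0.24604047]), 'wrist_torque': array([0.04695462, 0.04364332, 0.01278542]), 'finger_force': 0.0, 'opening': 1.0017550863475737}
top {'intrinsics': array([[623.86880953,   0.        , 315.69975365],
       [  0.        , 623.86880953, 235.44875808],
       [  0.        ,   0.        ,   1.        ]]), 'extrinsics': array([[ 0.06401786, -0.99794689, -0.00192988, -0.0309126 ],
       [ 0.97794265,  0.06234908,  0.19935088, -0.59685555],
       [-0.19882127, -0.01464933,  0.97992627, -1.29002769],
       [ 0.        ,  0.        
[... 298 characters left out ...]
272,  0.1260288 ,  0.69011383,  0.35555184],
       [ 0.67766724, -0.13070627,  0.72365944, -1.93476739],
       [ 0.        ,  0.        ,  0.        ,  1.        ]])}
{'intrinsics': array([[371.64829954,   0.        , 318.23219793],
       [  0.        , 371.64829954, 241.62708324],
       [  0.        ,   0.        ,   1.        ]]), 'tool_from_camera': array([[-2.39813059e-04,  9.44565193e-01,  3.28323831e-01,
         8.51397355e-02],
       [ 9.99999921e-01,  1.22614009e-04,  3.77664072e-04,
         8.83633876e-05],
       [ 3.16471236e-04,  3.28323896e-01, -9.44565148e-01,
        -1.34204704e-01],
       [ 0.00000000e+00,  0.00000000e+00,  0.00000000e+00,
         1.00000000e+00]])}
```

View pics/top1.png

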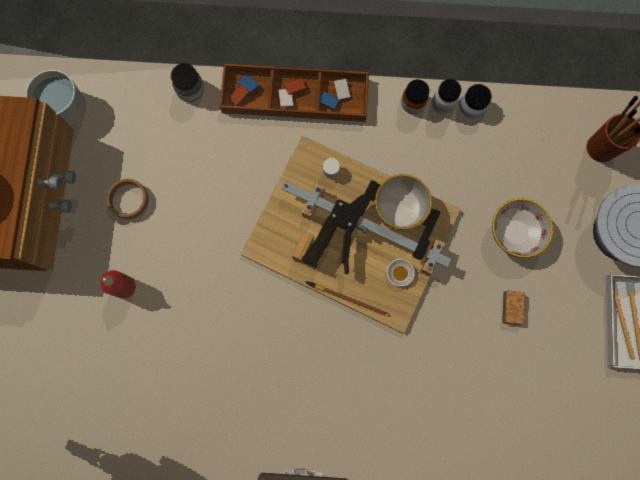

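View pics/scene1.png

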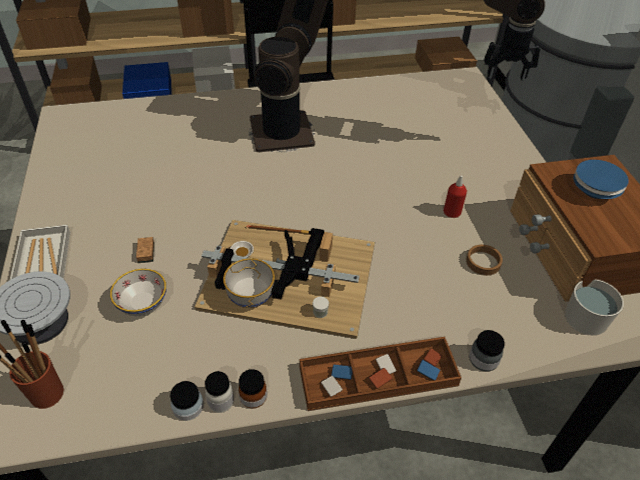

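The top view shows the clamp housing at about (345,215). The thick grip runs to (310,262) and the thin trigger to (347,272), with the dish at (400,272) and the brush from (310,285) to (388,315). I'll zoom in and work out positions.

```bash
cat > h.py <<'E'
import numpy as np
from plant import ctrl
from scipy.spatial.transform import Rotation as R
def ray(n,u,v):
    c=ctrl.calibration(n);K=c["intrinsics"];E=c["extrinsics"]
    d=np.array([(u-K[0,2])/K[0,0],-(v-K[1,2])/K[1,1],-1.])
    Rm=E[:3,:3];return -Rm.T@E[:3,3],Rm.T@d
def onz(n,u,v,z):
    o,d=ray(n,u,v);return o+d*(z-o[2])/d[2]
def proj(n,p):
    c=ctrl.calibration(n);K=c["intrinsics"];E=c["extrinsics"]
    q=E[:3,:3]@np.array(p)+E[:3,3];return K[0,0]*q[0]/-q[2]+K[0,2],K[1,1]*-q[1]/-q[2]+K[1,2]
E
python3 - <<'E'
import cv2
from h import *
a=cv2.imread("pics/top1.png")[170:300,270:430]
b=cv2.imread("pics/scene1.png")[210:320,200:370]
cv2.imwrite("pics/topc.png",cv2.resize(a,None,fx=5,fy=4.6 if 0 else 4.6,interpolation=2)[:598,:800])
cv2.imwrite("pics/scenec.png",cv2.resize(b,None,fx=4.7,fy=4.7,interpolation=2))
E
```

```text
(no output)
```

View pics/topc.png

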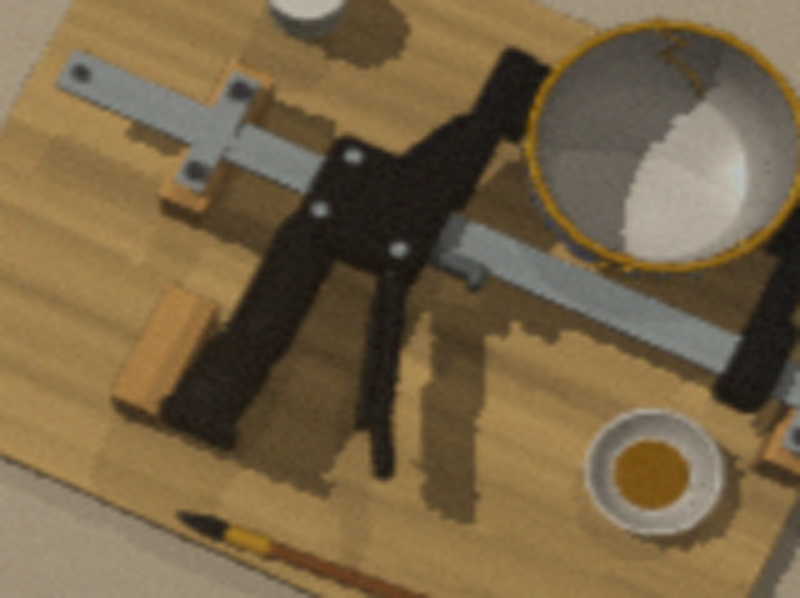

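The crop shows the trigger's outer right edge running from about (393,470) at the tip to (405,285). The screw over the pivot is at (398,250), the release tab at (475,270), and the grip is to the left of the trigger. I'll fit the edge.

Run:
```python
import cv2
from h import *
im=cv2.imread("pics/top1.png").max(2)
print("cam",ray("top",0,0)[0],ray("scene",0,0)[0])
pts=[]
for v in range(228,276,3):
    r=im[v,334:362].astype(int); print(v,' '.join(map(str,r)))
def pz(cx,cy,z): return onz("top",270+cx/5,170+cy/4.6,z)
for n,c,z in[("tip",(383,475),.068),("screw_trig",(398,250),.072),("screw g",(320,209),.072),("screw b",(353,155),.072),("gripend",(200,430),.074),("gripR",(235,440),.074),("tab",(475,285),.06),("dish",(655,470),.03),("bowl",(665,145),.085),("barL",(80,70),.06),("barR",(720,360),.06),("brush",(190,520),.02),("blockcorner",(170,290),.06)]:
    print(n,pz(*c,z).round(4))
print(proj("scene",pz(383,475,.068)))
```

```text
cam [ 0.32918451 -0.01253377  1.38305605] [ 1.58350823 -0.19470752  1.15555218]
228 31 36 56 76 81 78 69 48 43 32 30 25 25 35 31 25 32 30 25 31 55 79 72 58 53 44 59 67
231 51 70 73 74 73 77 78 81 85 86 85 51 35 35 32 30 33 25 40 73 86 84 86 89 98 100 100 98
234 77 78 82 80 73 77 76 74 72 68 57 40 29 36 38 31 35 63 83 84 85 87 90 96 103 99 98 101
237 82 82 81 83 86 83 81 79 77 67 41 33 27 30 30 33 37 65 75 77 86 99 92 89 89 89 86 87
240 86 82 78 83 82 79 80 82 77 55 45 33 33 35 34 29 35 65 79 111 126 123 87 80 84 80 84 84
243 87 88 91 85 86 86 83 85 81 55 38 31 33 33 35 35 57 83 125 140 140 137 119 88 69 72 70 76
246 74 78 82 85 86 86 86 87 72 46 38 36 30 37 29 47 117 137 139 140 140 143 104 81 79 80 78 75
249 88 85 84 76 80 78 78 77 60 41 39 30 33 41 35 69 147 167 161 166 159 145 105 83 77 81 89 93
252 100 99 94 92 92 83 83 74 49 36 33 36 35 34 36 74 148 165 169 168 171 158 124 99 94 96 98 94
255 94 96 94 95 94 88 81 72 43 33 31 37 32 39 42 110 145 158 164 153 118 101 98 96 97 101 100 99
258 91 93 92 91 85 84 76 49 44 34 34 39 39 42 85 145 157 156 156 148 109 90 91 95 98 101 100 100

[... 282 characters left out ...]
1 95 94 93
270 91 92 96 129 137 136 139 137 136 133 82 39 41 32 54 124 143 142 121 122 103 95 94 88 88 91 90 89
273 120 137 135 137 137 141 146 143 141 133 106 65 48 52 88 137 147 147 148 143 138 108 87 86 90 86 89 90
tip [ 0.5184 -0.0636  0.068 ]
screw_trig [ 0.6242 -0.0642  0.072 ]
screw g [ 0.6417 -0.0295  0.072 ]
screw b [ 0.6687 -0.0423  0.072 ]
gripend [0.5334 0.0152 0.074 ]
gripR [5.297e-01 1.000e-04 7.400e-02]
tab [ 0.6121 -0.0988  0.06  ]
dish [ 0.5338 -0.1837  0.03  ]
bowl [ 0.6786 -0.1754  0.085 ]
barL [0.706  0.0797 0.06  ]
barR [ 0.583  -0.2059  0.06  ]
brush [0.4982 0.0179 0.02  ]
blockcorner [0.6013 0.0329 0.06  ]
(np.float64(285.2062033432734), np.float64(228.75885535196116))
```

View pics/scenec.png

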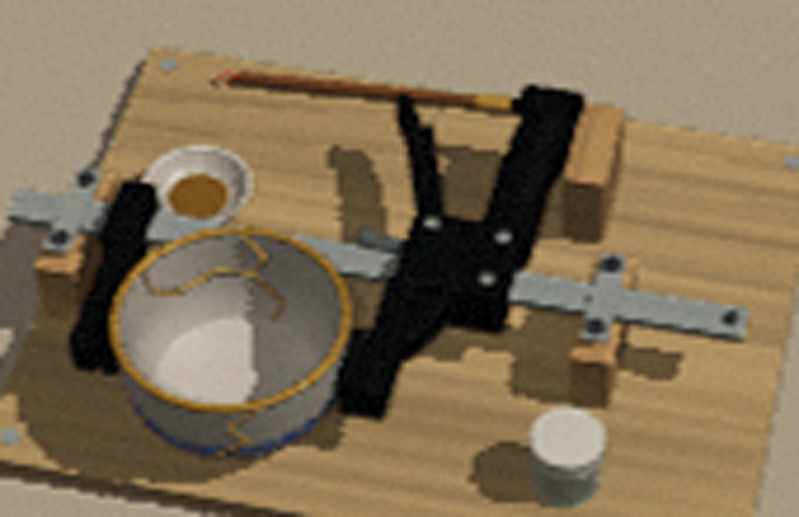

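The scene crop confirms the layout: trigger tip at crop (405,97), grip to the right of it, release tab at (375,240) next to the bar. Next I'll fit the outer edge and get the tool shifts.

```bash
cat > goal.py <<'E'
from h import *
v=np.arange(234,271,3);u=[350.9,350.9,350.8,350.1,349.2,348.7,348.6,348.3,347.6,347.4,347.5,348.0,348.1]
P=np.array([onz("top",a+.5,b+.5,.068)[:2] for a,b in zip(u,v)])
if __name__=="__main__":
    print(P.round(4).tolist())
    f=np.polyfit(P[:,0],P[:,1],1);print("edge",f,np.degrees(np.arctan(f[0])),"y@.558",np.polyval(f,.558))
    s=ctrl.get_state();T=R.from_quat(s["tcp_rot"]);p=s["eef_pos"]
    print(s["time"],T.as_matrix().round(4).tolist())
    for w in[(.46,.40,.238),(.556,-.115,.238)]: print(w,T.inv().apply(np.array(w)-p).round(4))
E
python3 goal.py
```

```text
[[0.603, -0.0694], [0.5964, -0.0697], [0.5898, -0.0699], [0.5832, -0.0687], [0.5765, -0.0671], [0.5699, -0.0664], [0.5634, -0.0666], [0.5569, -0.0663], [0.5503, -0.0651], [0.5438, -0.065], [0.5373, -0.0656], [0.531, -0.067], [0.5245, -0.0676]]
edge [-0.04806421 -0.04017874] -2.7517589233245676 y@.558 -0.0669985764707301
0.1 [[-0.9625, 0.2714, -0.0009], [0.2714, 0.9625, -0.002], [0.0003, -0.0022, -1.0]]
(0.46, 0.4, 0.238) [-3.343e-01 -1.646e-01  3.000e-04]
(0.556, -0.115, 0.238) [-0.5665 -0.6342  0.0012]
```

>>> {"api": "send_rows", "payload": {"steps": [[-0.05,-0.025,0,0,-1],[-0.1,-0.05,0,0,-1],[-0.15,-0.075,0,0,-1],[-0.2,-0.1,0,0,-1],[-0.25,-0.125,0,0,-1],[-0.335,-0.165,0,-5,-1],[-0.335,-0.165,0,-5,-1],[-0.36,-0.21,0,-5,-1],[-0.385,-0.26,0,-5,-1],[-0.41,-0.305,0,-5,-1],[-0.43,-0.35,0,-5,-1],[-0.455,-0.4,0,-5,-1]], "squeeze": 40}}

```text
time: 1.3
eef_pos: [0.506, 0.1725, 0.2389]
tcp_rot: [0.094, 0.996, -0.0, -0.0]
contact_force: [1.1, 0.4, 0.9]
opening: 0.001
finger_force: 0.0
```

```bash
python3 goal.py|tail -3
```

```text
1.3 [[-0.9825, 0.1863, -0.0006], [0.1863, 0.9825, -0.0001], [0.0006, -0.0002, -1.0]]
(0.46, 0.4, 0.238) [0.0876 0.2149 0.0009]
(0.556, -0.115, 0.238) [-0.1027 -0.2732  0.0009]
```

>>> {"api": "send_rows", "payload": {"steps": [[-0.02,-0.045,0,0,-1],[-0.035,-0.09,0,0,-1],[-0.055,-0.135,0,0,-1],[-0.07,-0.18,0,0,-1],[-0.09,-0.225,0,0,-1],[-0.103,-0.265,0,0,-1],[-0.103,-0.265,0,0,-1],[-0.103,-0.265,0,0,-1]]}}

```text
time: 2.1
eef_pos: [0.5577, -0.1057, 0.2386]
tcp_rot: [0.095, 0.996, 0.0, -0.001]
contact_force: [0.5, 0.8, 0.1]
opening: 0.001
finger_force: 0.0
```

```bash
python3 goal.py|tail -1
python3 - <<'E'
from h import *
import cv2
cv2.imwrite("pics/w1.png",ctrl.read_camera("wrist")[:,:,::-1])
print(ctrl.get_state()["eef_pos"],ctrl.get_state()["contact_force"])
E
```

```text
(0.556, -0.115, 0.238) [-0.0001 -0.0095  0.0006]
[ 0.55762539 -0.10462351  0.23869739] [-0.15975219  0.51351829  0.07414951]
```

View pics/w1.png

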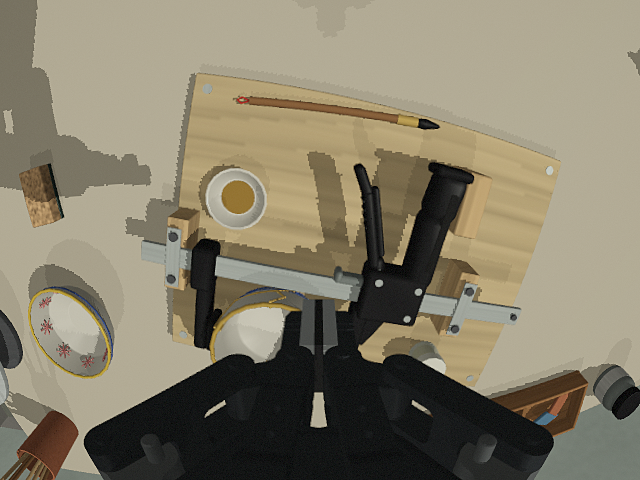

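The wrist view is clear. The trigger's outer edge runs from about (356,168) at the tip to (370,262), with the pivot screw at (379,283) and the release tab at (343,275). I'll cast these as a cross-check.

```bash
cat >> h.py <<'E'
def won(u,v,z,s):
    c=ctrl.calibration("wrist");K=c["intrinsics"];X=c["tool_from_camera"]
    a=(u-K[0,2])/K[0,0];b=(v-K[1,2])/K[1,1];r=np.hypot(a,b)
    d=np.array([np.sin(r)*a/r,-np.sin(r)*b/r,-np.cos(r)])
    T=R.from_quat(s["tcp_rot"]);o=T.apply(X[:3,3])+s["eef_pos"];d=T.apply(X[:3,:3]@d)
    return o+d*(z-o[2])/d[2]
E
python3 - <<'E'
from h import *
import cv2
s=ctrl.get_state();im=cv2.imread("pics/w1.png").max(2)
for v in range(166,266,8):
    r=im[v,340:390].astype(int);k=np.where(r<45)[0]
    u=340+k[0];print(v,u,340+k[np.where(np.diff(np.append(k,999))>1)[0][0]],won(u,v+.5,.068,s).round(4))
print("pivot",won(379,283,.072,s),"tab end",won(337,271,.06,s), "gripR corner",won(430,170,.074,s))
E
```

```text
166 354 362 [ 0.519  -0.0671  0.068 ]
174 356 361 [ 0.5259 -0.0666  0.068 ]
182 359 364 [ 0.533  -0.0652  0.068 ]
190 362 366 [ 0.5402 -0.0638  0.068 ]
198 362 368 [ 0.547  -0.0649  0.068 ]
206 362 369 [ 0.5539 -0.066   0.068 ]
214 363 370 [ 0.561  -0.0663  0.068 ]
222 364 371 [ 0.5682 -0.0665  0.068 ]
230 365 372 [ 0.5755 -0.0667  0.068 ]
238 366 373 [ 0.5828 -0.0669  0.068 ]
246 367 373 [ 0.5903 -0.0671  0.068 ]
254 367 374 [ 0.5978 -0.0682  0.068 ]
262 365 374 [ 0.605  -0.0711  0.068 ]
pivot [ 0.62567955 -0.06154271  0.072     ] tab end [ 0.61189564 -0.09725936  0.06      ] gripR corner [ 0.53133283 -0.0048429   0.074     ]
```

>>> {"api": "send_rows", "payload": {"steps": [[0.009,0,0.03,0,-1],[0.009,0,0.065,0,-1],[0.009,0,0.1,0,-1],[0.009,0,0.13,0,-1],[0.009,0,0.155,0,-1],[0.009,0,0.175,0,-1],[0.009,0,0.184,0,-1],[0.009,0,0.184,0,-1],[0.009,0,0.184,0,-1]]}}

```text
time: 3.05
eef_pos: [0.5499, -0.1028, 0.0563]
tcp_rot: [0.093, 0.996, -0.0, 0.001]
contact_force: [-0.6, -0.1, 0.1]
opening: 0.0
finger_force: 0.0
```

Run:
```python
from h import *
import cv2
s=ctrl.get_state();print(s["time"],s["eef_pos"],s["contact_force"])
cv2.imwrite("pics/w2.png",ctrl.read_camera("wrist")[:,:,::-1])
```

```text
3.05 [ 0.54986694 -0.10279657  0.05628659] [-0.59302686 -0.05296958  0.07382675]
```

View pics/w2.png

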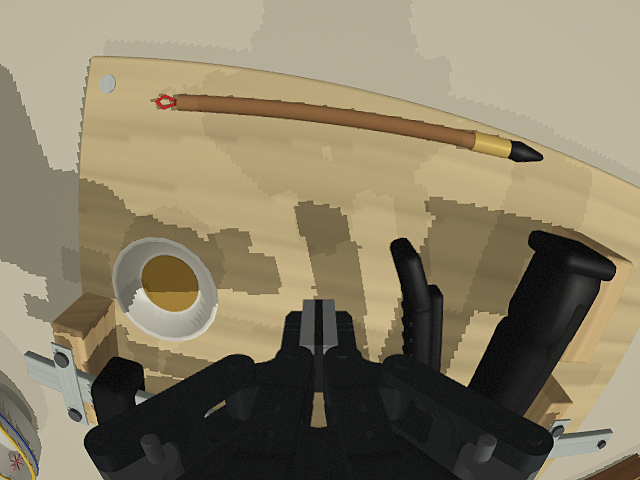

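The shut fingers (columns 285–352) stand to the left of the trigger's outer face (about 395–405), with clear air between. I'll approach and start pressing.

>>> {"api": "send_rows", "payload": {"steps": [[0,0.008,0,0,-1],[0,0.014,0,0,-1],[0,0.018,0,0,-1],[0,0.021,0,0,-1],[0,0.024,0,0,-1],[0,0.027,0,0,-1],[0,0.03,0,0,-1],[0,0.03,0,0,-1]]}}

```text
time: 3.9
eef_pos: [0.5544, -0.0738, 0.0551]
tcp_rot: [0.093, 0.996, -0.0, -0.001]
contact_force: [-2.0, -1.7, 0.9]
opening: -0.0
finger_force: 1.0
```

>>> {"api": "send_rows", "payload": {"steps": [[0,0.002,0,0,-1],[0,0.004,0,0,-1],[0,0.006,0,0,-1],[0,0.006,0,0,-1]]}}

```text
time: 4.3
eef_pos: [0.5554, -0.0679, 0.0551]
tcp_rot: [0.093, 0.996, -0.0, -0.001]
contact_force: [-4.2, -2.2, 0.2]
opening: 0.001
finger_force: 1.8
```

Run:
```python
from h import *
import cv2
for i in range(4):
    im=ctrl.read_camera(["wrist","scene","top","scene"][i]);s=ctrl.get_state();print(s["contact_force"].round(2),s["wrist_torque"].round(2),s["finger_force"],s["eef_pos"].round(4))
    if i==0: cv2.imwrite("pics/w3.png",im[:,:,::-1])
    if i==1: cv2.imwrite("pics/s3.png",cv2.resize(im[190:300,230:350,::-1],None,fx=5,fy=5))
```

```text
[-3.98 -2.47  1.  ] [-0.42  0.59 -0.  ] 1.8036031371593708 [ 0.5555 -0.068   0.0551]
[-3.91 -2.96  0.68] [-0.42  0.61 -0.  ] 1.8269486932695145 [ 0.5556 -0.068   0.0551]
[-4.32 -2.95 -0.15] [-0.44  0.56  0.06] 1.8269587094255257 [ 0.5556 -0.068   0.0551]
[-4.24 -2.56  0.08] [-0.46  0.58 -0.  ] 1.8149672533763805 [ 0.5556 -0.068   0.0551]
```

View pics/w3.png

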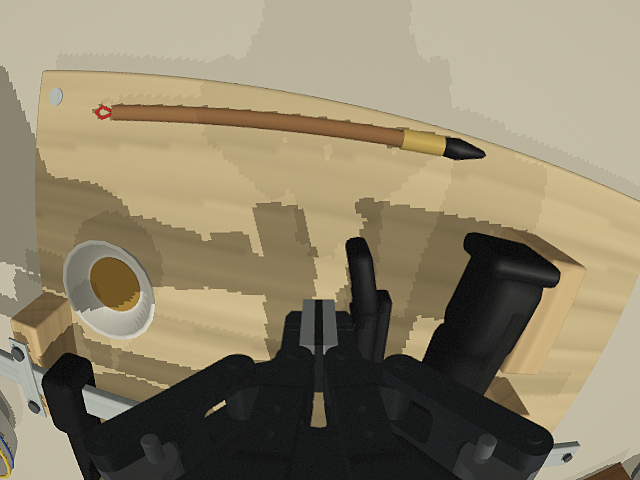

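The trigger is swinging in with the finger back on its outer face, and the grip is well clear. The sideways force is sticking friction because my push line drifts towards +x. I'll ease it back while pressing on in smaller steps.

>>> {"api": "send_rows", "payload": {"steps": [[0.001,0,0,0,-1],[0.002,0.001,0,0,-1],[0.002,0.002,0,0,-1],[0.002,0.002,0,0,-1]]}}

```text
time: 4.9
eef_pos: [0.5553, -0.0659, 0.0558]
tcp_rot: [0.094, 0.996, -0.0, 0.001]
contact_force: [1.2, -3.9, -1.6]
opening: -0.003
finger_force: 1.7
```

>>> {"api": "send_rows", "payload": {"steps": [[0,0.001,0,0,-1],[0,0.002,0,0,-1],[0,0.002,0,0,-1]]}}

```text
time: 5.2
eef_pos: [0.5553, -0.0638, 0.0557]
tcp_rot: [0.094, 0.996, -0.0, 0.001]
contact_force: [1.9, -3.7, -0.9]
opening: -0.0
finger_force: 1.8
```

>>> {"api": "send_rows", "payload": {"steps": [[0,0.001,0,0,-1],[0,0.002,0,0,-1],[0,0.002,0,0,-1]]}}

```text
time: 5.5
eef_pos: [0.5555, -0.0623, 0.0557]
tcp_rot: [0.093, 0.996, -0.001, 0.001]
contact_force: [1.5, -5.9, -0.8]
opening: 0.002
finger_force: 2.6
```

>>> {"api": "send_rows", "payload": {"steps": [[0,0.001,0,0,-1],[0,0.001,0,0,-1]]}}

```text
time: 5.7
eef_pos: [0.5556, -0.0618, 0.0557]
tcp_rot: [0.093, 0.996, -0.001, 0.001]
contact_force: [1.7, -7.9, -0.8]
opening: -0.002
finger_force: 3.5
```

At the stop: the force is climbing about 4 N per mm of real travel. Going slightly further, then holding.

>>> {"api": "send_rows", "payload": {"steps": [[0,0.001,0,0,-1],[0,0.002,0,0,-1],[0,0.002,0,0,-1]]}}

```text
time: 6.0
eef_pos: [0.5559, -0.0608, 0.0557]
tcp_rot: [0.093, 0.996, -0.002, 0.0]
contact_force: [0.5, -11.0, -0.7]
opening: 0.003
finger_force: 5.2
```

>>> {"api": "send_rows", "payload": {"steps": [[0,0.0005,0,0,-1],[0,0.0005,0,0,-1],[0,0.0005,0,0,-1],[0,0.0005,0,0,-1],[0,0.0005,0,0,-1],[0,0.0005,0,0,-1],[0,0.0005,0,0,-1],[0,0.0005,0,0,-1],[0,0.0005,0,0,-1],[0,0.0005,0,0,-1],[0,0.0005,0,0,-1]]}}

```text
time: 7.1
eef_pos: [0.5559, -0.0607, 0.0557]
tcp_rot: [0.093, 0.996, -0.002, 0.0]
contact_force: [0.9, -11.4, -1.6]
opening: 0.001
finger_force: 5.5
```

Run:
```python
from h import *
import cv2
cv2.imwrite("pics/w4.png",ctrl.read_camera("wrist")[:,:,::-1]);print(ctrl.get_state()["contact_force"])
```

```text
[  0.1979982  -11.46797719  -0.86545499]
```

View pics/w4.png

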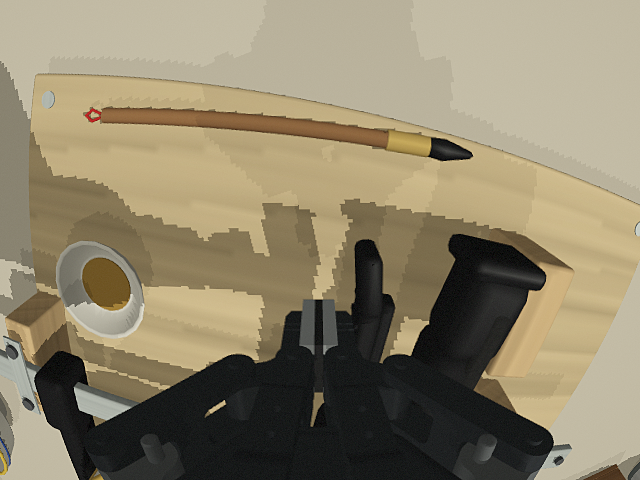

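The trigger is pressed to its stop at 11.4 N and has been held for over a second, with a gap to the grip still visible. Now I'll let it back out smoothly and back away.

>>> {"api": "send_rows", "payload": {"steps": [[0,-0.004,0,0,-1],[0,-0.008,0,0,-1],[0,-0.012,0,0,-1],[0,-0.016,0,0,-1],[0,-0.02,0,0,-1],[0,-0.025,0,0,-1],[0,-0.03,0,0,-1],[0,-0.036,0,0,-1],[0,-0.042,0,0,-1],[0,-0.046,0,0,-1],[0,-0.046,0,0,-1]]}}

```text
time: 8.25
eef_pos: [0.547, -0.104, 0.0553]
tcp_rot: [0.094, 0.996, 0.0, -0.0]
contact_force: [-0.4, -0.7, 0.6]
opening: 0.003
finger_force: 0.0
```

>>> {"api": "send_rows", "payload": {"steps": [[0,0,-0.02,0,-1],[0,0,-0.05,0,-1],[0,0,-0.085,0,-1],[0,0,-0.12,0,-1],[0,0,-0.155,0,-1],[0,0,-0.18,0,-1],[0,0,-0.182,0,-1],[0,0,-0.182,0,-1]]}}

```text
time: 9.05
eef_pos: [0.5472, -0.1034, 0.2376]
tcp_rot: [0.094, 0.996, -0.0, 0.0]
contact_force: [0.3, 0.0, -1.0]
opening: -0.001
finger_force: 0.0
```

Run:
```python
from h import *
import cv2
s=ctrl.get_state();im=ctrl.read_camera("wrist")[:,:,::-1];cv2.imwrite("pics/w5.png",im);print(s["time"],s["eef_pos"],s["contact_force"])
```

```text
9.05 [ 0.54724349 -0.10341336  0.23757528] [ 0.26472813  0.04016986 -1.04029025]
```

View pics/w5.png

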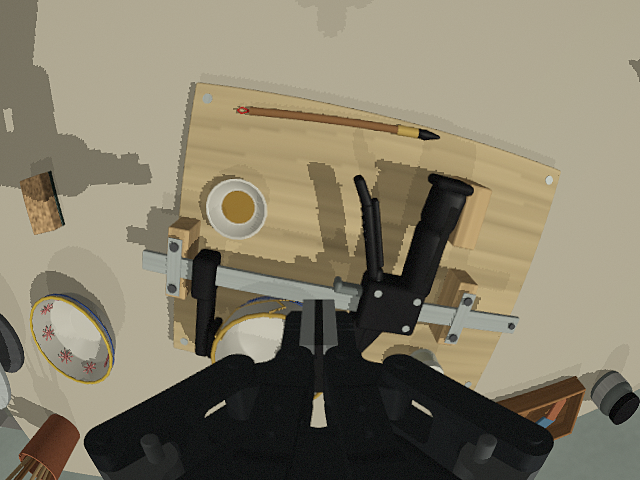

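The trigger is back out at rest, from about (357,178) to (372,275), and everything else is where it was. The arm is clear, so I'm handing in.

```bash
python3 -c "
from plant import ctrl
print(ctrl.sign_off())"
```

```text
the job is handed in; nothing more can be done
None
```

The clamp is still tight: I pressed the trigger to its stop, held it at about 11 N for just over a second and let it spring back out, then handed the job in with the arm clear and nothing in the last wrist-camera view moved.

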